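Turn a cup of transformers out onto the sorting mat

ROBOT

A 7-joint arm with a two-finger parallel gripper is mounted at the origin on a cart in front of the work surface, level with it; the furniture and walls round the work are solid. World frame = base frame: x ahead of the robot, y to its left, z up, the work surface at z = 0. Lengths are in m, angles in rad, forces in N, time in s.
With the tool pointing down it reaches from about 0.425 to 0.875 m from the base axis. Payload 8.4 kg.
Tool frame: the origin (TCP) lies at the very end of the fingers, on their centre line; the grasp point (between the pads) lies 19 mm behind it; z points along the fingers, y is the line along which they close (so a half turn about z gives the same grasp; the last joint's range is limited). The gripper opens to 87 mm and grips with 3 to 60 N. Pads are 19 mm wide; open, the fingers measure 117 mm over their backs; the gripper's body (75 mm by 190 mm) begins 51 mm behind the grasp point.
Start: joints at [-1.317, 0.333, 0.04, 1.465, -0.013, 1.343, -0.059], TCP at [0.225, 0.61, 0.223] pointing down, gripper open.
Joint ranges: [-2.58, 2.58], [-0.38, 2.09], [-1.3, 1.39], [0.25, 2.4], [-1.5, 4.64], [0.08, 2.09], [-2.65, 2.65]. Speed limits (rad/s): [2.22, 2.22, 2.79, 2.79, 3.14, 3.14, 3.14].

INTERFACE

Orientations are given as a 3x3 rotation matrix whose columns are the frame's x, y, z axes.
In Python, from bench import ctrl gives the robot as it stands. Calls block until the motion is done:
- ctrl.movep(position, orientation): joint-space move of the TCP to a pose.
- ctrl.servo_line(position, attitude=None, v=0.15, until_force=None): straight line of the TCP; attitude=None keeps the orientation; v is the mean speed in m/s. With until_force (N) it stops when the force on the tool has changed by that much, and returns True; else False.
- ctrl.move_joints(angles): joint-space move.
- ctrl.grip(opening): finger opening in m; the grip force is fixed at half the most; returns when the fingers have stopped.
- ctrl.pause(seconds).
- ctrl.solve_ik(position, orientation): joint angles nearest the present ones, or None.
- ctrl.capture(name): name is "scene" or "side" or "wrist"; returns a dict with "img" (384x512x3 uint8, red, green, blue), "camera_matrix" (3x3 intrinsics, pixels), "rvec" (rotation vector, rad) and "tvec" (3), from world to camera coordinates, as OpenCV has them. Camera axes: x right, y down, z forward; pixel columns grow to the right and rows downward; lengths in m; the calibration is good to about 2 mm. The wrist camera is an equidistant fisheye: a pixel r from the principal point sees the ray r / f radians off the axis. A picture is of the moment at which its call begins. There is no depth.
A pose or a line that the arm cannot do raises ctrl.IKError and nothing moves.
- ctrl.close_job(): hands the job in; it is judged then, once.
Readings, each from a call of its own:
- ctrl.current_time(): time.
- ctrl.current_joints(): joint angles.
- ctrl.current_qd(): joint speeds.
- ctrl.current_effort(): joint torques, N m.
- ctrl.current_tool_pos(): TCP position.
- ctrl.current_tool_rot(): TCP orientation.
- ctrl.current_ft_force(): force on the tool from outside, world axes, zero at the start.
- ctrl.current_torque(): the same for the moment, N m.
- ctrl.current_finger_gap(): finger opening in m.
- ctrl.current_grasp_force(): force on a finger pad.
Only numpy, scipy, OpenCV 4.12 (cv2) and the standard library are available. Lean on these libraries where they do the work, as an engineer would, in place of code of your own. Each camera call takes 0.05 s, during which the arm holds its last target. There are 200 camera calls.

TASK

Turn the blue cup of transformers upside down onto the black sorting mat so that its mouth stands flat on the mat with all three transformers still under it, then lift it straight up off them so that they are left in a pile on the mat. Finally stand the empty cup, still mouth down, on the bare bench beside the mat and let go of it, without disturbing the bottle or the solder spool.

Things in the scene. Friction and masses are not known exactly. Their poses are not given: they have to be found in the camera images.
- cup_centre (a point): Blue rigid plastic cup, an open rectangular box, loose: 66 (its x) x 60 (its y) x 150 mm high (its z), walls and base 4 mm, 58 x 52 x 146 mm inside; 0.16 kg empty, 0.6 kg full. It starts upright on the bench with three transformers one above another in it. The point is its centre, 75 mm from base and rim; z points from base to open mouth, y at the start roughly to the left (world y).
- cup_rim (a point): Centre of the cup's mouth, in the plane of its rim, 75 mm from cup_centre along the cup's z; same axes. The cup lies stably on any side. Tipped 20 to 30 degrees past level, the transformers slide out towards the mouth; standing mouth down they may lean on its inside, and can then tip the light cup over if it is let go.
- mat_top (a point): Black rubber sorting mat with a thin yellow border line, fixed on the bench, 190 (x) x 190 (y) x 3 mm. The point is the centre of its upper face, 3 mm above the bench; z up, y to the left. Bare bench lies to the left of it (where the cup stands at the start), a laptop with its screen up close on its right, small things along the back.
- transformer_0_centre (a point): Small mains transformer (laminated steel core 46 x 40 x 44 mm, yellow winding 30 x 44 x 32 mm through it; 46 x 44 x 44 mm overall), loose, about 0.15 kg, in the cup at the start, lowest. The point is its centre.
- transformer_1_centre (a point): Small mains transformer (laminated steel core 46 x 40 x 44 mm, yellow winding 30 x 44 x 32 mm through it; 46 x 44 x 44 mm overall), loose, about 0.15 kg, in the cup at the start, in the middle. The point is its centre.
- transformer_2_centre (a point): Small mains transformer (laminated steel core 46 x 40 x 44 mm, yellow winding 30 x 44 x 32 mm through it; 46 x 44 x 44 mm overall), loose, about 0.15 kg, in the cup at the start, uppermost, its top about 14 mm below the rim. The point is its centre.
- bottle_centre (a point): White solvent bottle with a red pointed cap, loose bystander, 58 mm across, 160 mm high, standing at the back of the bench; its centre.
- spool_centre (a point): Spool of solder wire with a yellow label, loose bystander, 61 x 70 x 32 mm, at the back of the bench; its centre.

How it is judged:
On the way, in this order (a step that is already met when the one before it is completed fails the run):
1. the cup stands mouth down, flat on the mat, with all three transformers under it (angle between cup_rim's own z axis and vertical above 3.05 rad and z of cup_rim in the frame of mat_top below 0.005 m and horizontal distance between each of transformer_0_centre, transformer_1_centre, transformer_2_centre and cup_rim below 0.03 m and x of transformer_0_centre in the frame of mat_top between -0.09 and 0.09 m and y of transformer_0_centre in the frame of mat_top between -0.09 and 0.09 m and x of transformer_1_centre in the frame of mat_top between -0.09 and 0.09 m and y of transformer_1_centre in the frame of mat_top between -0.09 and 0.09 m and x of transformer_2_centre in the frame of mat_top between -0.09 and 0.09 m and y of transformer_2_centre in the frame of mat_top between -0.09 and 0.09 m), for 0.2 s.
2. the cup, still mouth down, is lifted straight up until its rim is above the pile: 140 mm over the mat, and still over the pile (angle between cup_rim's own z axis and vertical above 2.8 rad and z of cup_rim in the frame of mat_top above 0.14 m and horizontal distance between any of transformer_0_centre, transformer_1_centre, transformer_2_centre and cup_rim below 0.06 m and x of transformer_0_centre in the frame of mat_top between -0.09 and 0.09 m and y of transformer_0_centre in the frame of mat_top between -0.09 and 0.09 m and x of transformer_1_centre in the frame of mat_top between -0.09 and 0.09 m and y of transformer_1_centre in the frame of mat_top between -0.09 and 0.09 m and x of transformer_2_centre in the frame of mat_top between -0.09 and 0.09 m and y of transformer_2_centre in the frame of mat_top between -0.09 and 0.09 m), for 0.1 s.
At the end, for the whole second after the job is handed in: All three transformers rest with their centres on the mat (within 90 mm of its centre along x and along y). The cup stands mouth down (within 5 degrees) with its rim on the bench (within 5 mm) and off the mat: the middle of its mouth at least 15 mm outside the mat's edge. The cup is released (x of transformer_0_centre in the frame of mat_top between -0.09 and 0.09 m and y of transformer_0_centre in the frame of mat_top between -0.09 and 0.09 m and x of transformer_1_centre in the frame of mat_top between -0.09 and 0.09 m and y of transformer_1_centre in the frame of mat_top between -0.09 and 0.09 m and x of transformer_2_centre in the frame of mat_top between -0.09 and 0.09 m and y of transformer_2_centre in the frame of mat_top between -0.09 and 0.09 m and z of each of transformer_0_centre, transformer_1_centre, transformer_2_centre in the frame of mat_top below 0.14 m and angle between cup_rim's own z axis and vertical above 3.05 rad and height (world z) of cup_rim below 0.005 m and (x of cup_rim in the frame of mat_top above 0.11 m or x of cup_rim in the frame of mat_top below -0.11 m or y of cup_rim in the frame of mat_top above 0.11 m or y of cup_rim in the frame of mat_top below -0.11 m)); the robot touches nothing.
It fails at once if the bottle is moved more than 30 mm (distance of bottle_centre from where it was at the start of the episode above 0.03 m).
It fails at once if the solder spool is moved more than 30 mm (distance of spool_centre from where it was at the start of the episode above 0.03 m).
It also fails if it takes over 72 s, if anything falls off the work surface, if the arm or the gripper's body presses on something with over 40 N, if the wrist force passes 120 N, or if a joint passes its speed limit or range.

## Working session

There is one attempt and no reset: what is moved stays moved. The work goes in short steps, each a Python script; the robot and the scene stay as the last script left them, time stands still between calls to the robot, and variables do not carry over. Pictures are saved under pics/ and viewed, at most 10 in all, crops included, and the job is handed in when it is done.

```bash
ls; mkdir -p pics
python3 - <<'E'
from bench import ctrl
import cv2,numpy as np
a=ctrl.capture("scene");b=ctrl.capture("side")
for n,c in(("scene",a),("side",b)):
    cv2.imwrite(f"pics/{n}0.png",cv2.resize(c["img"][:,:,::-1],(800,600),interpolation=cv2.INTER_CUBIC))
    print(n,c["camera_matrix"].tolist(),c["rvec"],c["tvec"])
    R=cv2.Rodrigues(np.array(c["rvec"]))[0];print(-R.T@np.array(c["tvec"]).ravel(),R[2])
print(ctrl.current_tool_rot(),ctrl.current_time())
E
```

```text
pics
scene [[473.95378754835224, 0.0, 259.9303378831366], [0.0, 473.95378754835224, 190.82168337689689], [0.0, 0.0, 1.0]] [ 1.01708456 -2.08124361  1.30824365] [0.58491422 0.19206929 0.73734954]
[-0.10664594  0.81628393  0.49498161] [ 0.71676202 -0.54876108 -0.43024817]
side [[412.2357032893765, 0.0, 253.53390548940547], [0.0, 412.2357032893765, 192.53874272959467], [0.0, 0.0, 1.0]] [ 0.25582637 -2.67958076  1.41973758] [ 0.55720668 -0.04314059  1.13613965]
[0.35512392 1.05337805 0.60616448] [ 0.16471445 -0.81131117 -0.56093078]
[[-9.38399522e-01  3.45551966e-01 -4.20471041e-04]
 [ 3.45552212e-01  9.38398519e-01 -1.37427934e-03]
 [-8.03155264e-05 -1.43491778e-03 -9.99998967e-01]] 0.1
```

View pics/scene0.png

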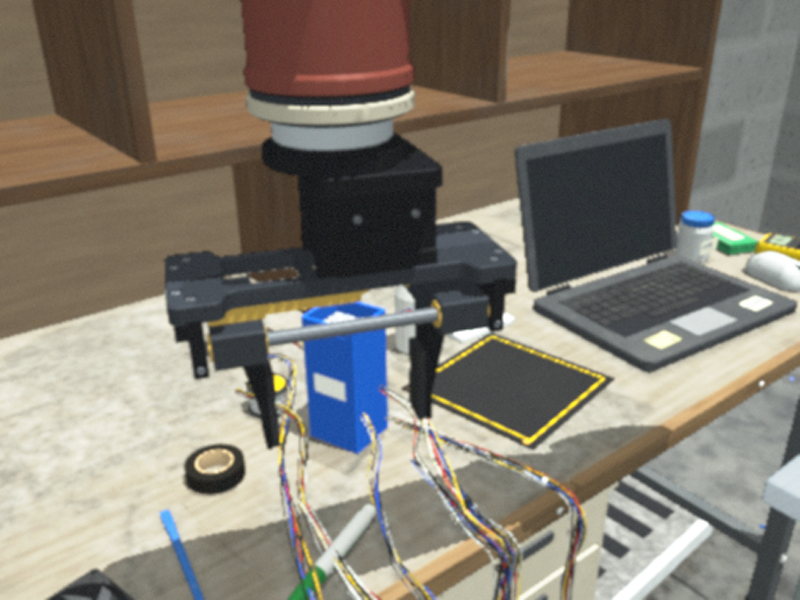

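View pics/side0.png

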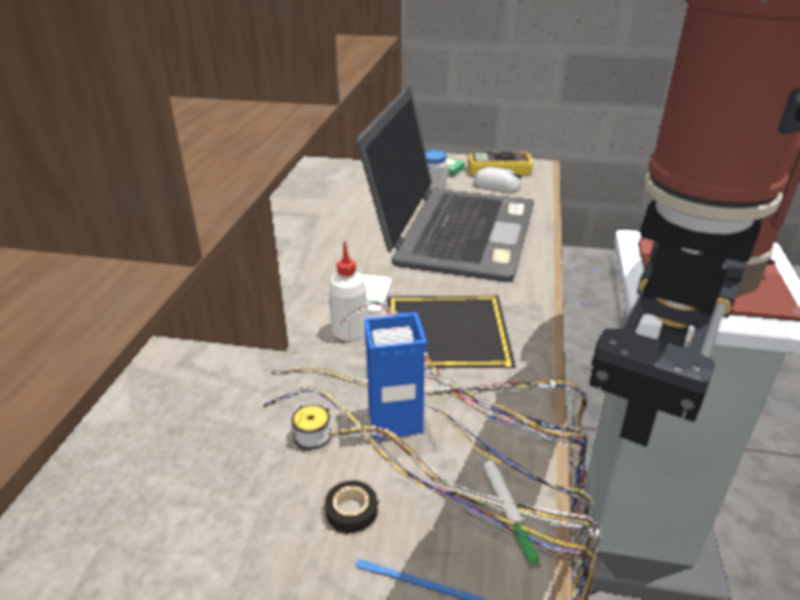

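The scene view shows the cup between the fingers' outlines and the mat with corners (493,335), (611,379), (530,441). The side view shows the cup rim at (364,318), (416,315), (425,345), (369,352), its base at (372,438), (423,432), the mat corners at (390,297), (498,296), (512,364), the bottle base near (350,337), and the spool at (311,440).

```bash
cat > h.py <<'E'
from bench import ctrl
import cv2,numpy as np
def ray(c,p,z,s=1.5625):
    R=cv2.Rodrigues(np.array(c["rvec"]))[0];t=np.array(c["tvec"]).ravel()
    o=-R.T@t;d=R.T@np.linalg.inv(c["camera_matrix"])@np.array([(p[0]+.5)/s-.5,(p[1]+.5)/s-.5,1])
    return o+d*(z-o[2])/d[2]
def proj(c,P):
    return cv2.projectPoints(np.atleast_2d(P).astype(float),c["rvec"],c["tvec"],c["camera_matrix"],None)[0][:,0]
def save(c,n,box=None):
    im=c["img"][:,:,::-1]
    if box: x0,y0,x1,y1=box; im=im[y0:y1,x0:x1]
    s=min(800/im.shape[1],600/im.shape[0]); cv2.imwrite(f"pics/{n}.png",cv2.resize(im,None,fx=s,fy=s,interpolation=cv2.INTER_CUBIC)); return s
E
python3 - <<'E'
from h import *
np.set_printoptions(precision=4,suppress=True)
a=ctrl.capture("scene");b=ctrl.capture("side")
for p in[(390,297),(498,296),(512,364)]:print("mat side",ray(b,p,.003))
for p in[(493,335),(611,379),(530,441)]:print("mat scene",ray(a,p,.003))
for p in[(364,318),(416,315),(425,345),(369,352)]:print("rim side",ray(b,p,.15))
for p in[(372,438),(423,432)]:print("base side",ray(b,p,0))
for p in[(302,320),(356,330),(386,310),(340,302)]:print("rim scene",ray(a,p,.15))
for p in[(308,438),(357,450),(387,427)]:print("base scene",ray(a,p,0))
print("bottle",ray(b,(350,337),0),"spool",ray(b,(311,445),0),ray(b,(311,417),.032))
print("laptop",ray(b,(397,264),0),ray(b,(518,277),0),ray(b,(386,245),0),"tape",ray(b,(351,510),0))
print("cupboard",ray(b,(287,350),0),ray(b,(150,338),0),"edge",ray(b,(562,300),0))
E
```

```text
mat side [0.5453 0.1708 0.003 ]
mat side [0.3669 0.1348 0.003 ]
mat side [0.3352 0.3105 0.003 ]
mat scene [0.5436 0.1667 0.003 ]
mat scene [0.3677 0.1316 0.003 ]
mat scene [0.3405 0.3048 0.003 ]
rim side [0.5208 0.4367 0.15  ]
rim side [0.4597 0.4189 0.15  ]
rim side [0.4395 0.4756 0.15  ]
rim side [0.4997 0.4999 0.15  ]
base side [0.5035 0.4882 0.    ]
base side [0.4412 0.4657 0.    ]
rim scene [0.494  0.4911 0.15  ]
rim scene [0.4415 0.4601 0.15  ]
rim scene [0.4591 0.4102 0.15  ]
rim scene [0.5055 0.4375 0.15  ]
base scene [ 0.4999  0.4917 -0.    ]
base scene [0.4481 0.461  0.    ]
base scene [0.4622 0.4101 0.    ]
bottle [0.5848 0.2871 0.    ] spool [0.5766 0.5142 0.    ] [0.5791 0.4973 0.032 ]
laptop [0.5556 0.0574 0.    ] [0.3361 0.0628 0.    ] [ 0.5902 -0.0087  0.    ] tape [0.502  0.6008 0.    ]
cupboard [0.6704 0.336  0.    ] [0.8902 0.3465 0.    ] edge [0.2609 0.123  0.    ]
```

```bash
cat >> h.py <<'E'
def u(az): return np.array([np.cos(np.radians(az)),np.sin(np.radians(az)),0.])
UP=np.array([0,0,1.])
def rot(az,tau,s=1):
    """tool z tilted tau deg from straight down towards azimuth az; closing axis horizontal, across az"""
    t=np.radians(tau); d=u(az)*np.sin(t)-UP*np.cos(t); y=s*np.cross(UP,u(az))
    return np.column_stack([np.cross(y,d),y,d])
def tcp(g,R): return np.asarray(g)+R[:,2]*.019
E
python3 - <<'E'
from h import *
from scipy.optimize import least_squares
np.set_printoptions(precision=3,suppress=True)
a=ctrl.capture("scene");b=ctrl.capture("side")
S=[((364,318),1,-1,1),((416,315),-1,-1,1),((425,345),-1,1,1),((369,352),1,1,1),((372,438),1,1,0),((423,432),-1,1,0)]
A=[((302,320),1,1,1),((356,330),-1,1,1),((386,310),-1,-1,1),((308,438),1,1,0),((357,450),-1,1,0),((387,427),-1,-1,0)]
def f(p,z=.15):
    r=[]
    for c,L in((b,S),(a,A)):
        P=[np.array([p[0],p[1],0])+sx*.033*u(p[2])+sy*.03*u(p[2]+90)+UP*.15*k for _,sx,sy,k in L]
        r.append(proj(c,P)-[((q[0]+.5)/1.5625-.5,(q[1]+.5)/1.5625-.5) for q,*_ in L])
    return np.concatenate(r).ravel()
s=least_squares(f,[.476,.453,20],x_scale=[.01,.01,5],loss='soft_l1');print(s.x,f(s.x))
c=np.array([*s.x[:2],0]);yaw=s.x[2]
def ok(g,R):
    q=ctrl.solve_ik(tcp(g,R),R); return None if q is None else np.array(q)
for az in (yaw,yaw+90,yaw-90,yaw+180):
  for sg in(1,-1):
    for tau in(90,80,70,60):
      q=ok(c+UP*.08,rot(az,tau,sg)); print("A",round(az),sg,tau,q)
M=np.array([.441,.238,.003])
for m in range(0,360,30):
  for sg in (1,-1):
    L=[]
    for t0 in(0,20,40):
      q0=ok(M-u(m)*(.03*-1+.12)+UP*.035,rot(m,t0,sg)); q1=ok(M+UP*.12,rot(m,t0-90,sg));q2=ok(M+UP*.28,rot(m,t0-90,sg)); L+=[q is not None for q in(q0,q1,q2)]
    print("B",m,sg,np.array(L).astype(int))
E
```

```text
[ 0.481  0.45  21.079] [-0.804 -0.95  -0.136 -2.68   0.628 -3.197  0.345 -3.554  0.807  0.763
  0.604  0.246 -1.685 -1.86  -2.648  1.544 -0.811 -0.506  0.456 -0.798
  0.205  3.522  0.241  0.212]
A 21 1 90 [-1.497  0.845  0.235  2.332  2.18   1.439 -1.688]
A 21 1 80 [-1.43   0.653  0.192  2.371  2.218  1.228 -1.541]
A 21 1 70 [-0.816  0.508 -0.41   2.347  2.213  1.161 -1.172]
A 21 1 60 [-1.456  0.361  0.32   2.343  2.068  0.682 -1.178]
A 21 -1 90 [-2.088  1.196  0.796  2.353  2.042  0.962  1.071]
A 21 -1 80 [-1.838  0.791  0.613  2.388  2.188  1.011  1.376]
A 21 -1 70 [-1.246  0.474  0.04   2.367  2.187  1.019  1.819]
A 21 -1 60 [-1.374  0.353  0.231  2.339  2.06   0.706  1.99 ]
A 111 1 90 [-0.146  0.96  -0.152  1.717 -1.395  1.522 -2.054]
A 111 1 80 [-0.309  0.841  0.04   1.764 -1.423  1.49  -2.105]
A 111 1 70 [-0.487  0.748  0.232  1.799 -1.419  1.442 -2.176]
A 111 1 60 [-0.825  0.736  0.619  1.827 -1.474  1.49  -2.24 ]
A 111 -1 90 [ 0.006  0.989 -0.343  1.709 -1.278  1.405  1.048]
A 111 -1 80 [-0.374  0.846  0.122  1.768 -1.464  1.536  1.047]
A 111 -1 70 [-0.427  0.739  0.157  1.79
[... 692 characters left out ...]
1 70 None
A 201 -1 60 None
B 0 1 [1 0 0 0 1 0 0 1 1]
B 0 -1 [1 0 0 0 1 0 0 1 1]
B 30 1 [1 0 0 0 0 0 0 1 0]
B 30 -1 [1 0 0 0 0 0 0 1 0]
B 60 1 [1 0 0 0 1 0 0 1 1]
B 60 -1 [1 0 0 1 1 0 0 1 1]
B 90 1 [1 1 1 1 1 1 1 1 1]
B 90 -1 [1 1 1 1 1 1 1 1 1]
B 120 1 [1 1 1 1 1 1 1 1 1]
B 120 -1 [1 1 1 1 1 1 1 1 1]
B 150 1 [1 1 1 1 1 1 1 1 1]
B 150 -1 [1 1 1 1 1 1 1 1 1]
B 180 1 [1 0 0 1 0 0 1 0 0]
B 180 -1 [1 0 0 1 0 0 1 0 1]
B 210 1 [1 0 0 1 0 0 1 0 0]
B 210 -1 [1 0 0 1 0 0 1 0 0]
B 240 1 [1 0 0 1 0 0 1 0 1]
B 240 -1 [1 0 0 1 0 0 1 0 0]
B 270 1 [1 1 1 1 1 1 1 1 1]
B 270 -1 [1 1 1 1 1 1 1 1 0]
B 300 1 [1 1 1 1 1 1 1 1 1]
B 300 -1 [1 1 1 1 1 1 1 1 1]
B 330 1 [1 1 1 1 1 1 1 1 1]
B 330 -1 [1 1 1 1 1 1 1 1 1]
```

Run:
```python
from h import *
np.set_printoptions(precision=3,suppress=True)
c=np.array([.480,.450,0]);az=21
R=rot(az,70,-1); g=c+UP*.078-u(az)*.006
def pre(k): return tcp(g,R)-R[:,2]*k
try: ctrl.movep(pre(.13),R)
except ctrl.IKError as e: print("pre",e)
print(ctrl.current_joints(),ctrl.current_time())
b=ctrl.capture("side");a=ctrl.capture("scene")
im=np.hstack([cv2.resize(b["img"],None,fx=.78,fy=.78),cv2.resize(a["img"],None,fx=.78,fy=.78)])
cv2.imwrite("pics/pre.png",im[:,:,::-1])
```

```text
pre the arm cannot take that pose within its joint ranges
[-1.317  0.333  0.04   1.466 -0.013  1.343 -0.058] 0.3
```

View pics/pre.png

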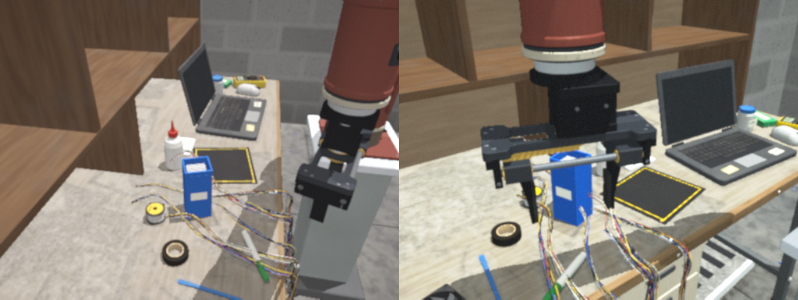

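The picture shows the scene unchanged, since the pre-grasp pose was out of reach. I'll check a grasp from the left (azimuth -69) and the turn that follows it.

Run:
```python
from h import *
np.set_printoptions(precision=2,suppress=True)
c=np.array([.480,.450,0]);az=-69
def ik(g,R,k=0):
    q=ctrl.solve_ik(tcp(g,R)-R[:,2]*k,R); return None if q is None else np.array(q)
for sg in(1,-1):
    R=rot(az,70,sg); g=c+UP*.078-u(az)*.006
    print(sg,"pre",ik(g,R,.12),"lift",ik(g+UP*.17,R))
    for t in (40,10,-20): print(t,ik(g+UP*.17,rot(az,t,sg)))
    for d in range(0,200,30):
        f=d/180
        for s in(1,-1): print("yaw",s*d,ik((1-f)*np.array([.46,.42,.25])+f*np.array([.45,.26,.25]),rot(az+s*d,-20,sg)))
M=np.array([.441,.238,.003])
for m in(90,100,110,120,130):
    for sg in(1,-1):
        print(m,sg,"lay",ik(M-u(m)*.042+UP*.039,rot(m,-20,sg)),"B0",ik(M-u(m)*.087+UP*.035,rot(m,20,sg)),"B1",ik(M+UP*.12,rot(m,-70,sg)))
```

```text
1 pre [-1.41  1.25  0.42  0.72  0.48  2.08 -0.67] lift [-1.37  0.92  0.36  1.07  0.64  2.   -0.63]
40 [-1.29  0.65  0.33  1.19  0.36  1.74 -0.63]
10 [-1.13  0.42  0.31  1.38  0.03  1.45 -0.48]
-20 [-0.87  0.29  0.26  1.56 -0.44  1.24 -0.12]
yaw 0 [-0.87  0.22  0.28  1.65 -0.43  1.23 -0.09]
yaw 0 [-0.87  0.22  0.28  1.65 -0.43  1.23 -0.09]
yaw 30 [-0.78  0.31  0.23  1.53 -0.4   1.44  0.42]
yaw -30 [-0.96  0.07  0.33  1.82 -0.31  1.03 -0.66]
yaw 60 [-0.75  0.39  0.18  1.43 -0.3   1.6   0.88]
yaw -60 [-1.05 -0.04  0.32  1.92 -0.05  0.92 -1.38]
yaw 90 [-0.77  0.41  0.16  1.39 -0.15  1.68  1.33]
yaw -90 [-1.09 -0.08  0.26  1.95  0.21  0.96 -2.12]
yaw 120 [-0.78  0.38  0.07  1.44  0.04  1.67  1.75]
yaw -120 None
yaw 150 [-0.78  0.28  0.    1.56  0.2   1.59  2.18]
yaw -150 None
yaw 180 [-0.77  0.15 -0.06  1.72  0.32  1.44  2.61]
yaw -180 [-0.77  0.15 -0.06  1.72  0.32  1.44  2.61]
-1 pre [-1.51  1.31  0.73  0.73  0.24  2.03  2.58] lift [-1.42  0.93  0.46  1.08  0.59  1.97  2.54]
40 [-0.99  0.64 -0.16  1.17  0.59  1.84  2.37]
10 [-0.8   0.41 -0.15  1.35  0.21  1.48  2.54]
-20 [ 0.14  0.5  -1
[... 1535 characters left out ...]
 0.96 -0.5 ] B0 [-0.69  0.35  0.6   2.04 -0.64  1.01  0.64] B1 [-1.4   0.73  0.38  1.75  0.62  1.6  -0.93]
120 1 lay [-0.69  0.28 -0.06  2.03  0.44  0.95  2.64] B0 [-1.11  0.73  1.21  1.98 -1.    1.34 -2.06] B1 [-0.96  0.64 -0.25  1.85  0.94  1.74  2.02]
120 -1 lay [-1.07  0.29  0.37  2.05  0.31  0.91 -0.38] B0 [-0.67  0.4   0.57  1.96 -0.62  1.07  0.77] B1 [-1.44  0.66  0.35  1.87  0.73  1.51 -0.95]
130 1 lay [ 0.2   0.49 -1.09  2.03  0.89  1.14  2.48] B0 [-1.1   0.8   1.21  1.9  -0.99  1.41 -1.93] B1 [-0.99  0.58 -0.27  1.97  1.04  1.66  2.03]
130 -1 lay [-1.05  0.26  0.35  2.08  0.35  0.85 -0.26] B0 [-0.65  0.46  0.53  1.88 -0.58  1.13  0.88] B1 [-1.48  0.58  0.31  2.    0.85  1.43 -0.99]
```

Run:
```python
from h import *
np.set_printoptions(precision=3,suppress=True)
c=np.array([.480,.450,0]);az=-69
R=rot(az,70,1); g=c+UP*.078-u(az)*.006; T=tcp(g,R)
ctrl.movep(T-R[:,2]*.115,R)
print(ctrl.current_time(),ctrl.current_joints())
print("hit",ctrl.servo_line(T,v=.08,until_force=6),ctrl.current_tool_pos()-T)
ctrl.grip(.03)
print(ctrl.current_finger_gap(),ctrl.current_grasp_force(),ctrl.current_time())
f0=np.array(ctrl.current_ft_force())
ctrl.servo_line(T+UP*.05,v=.08)
print(np.array(ctrl.current_ft_force())-f0,ctrl.current_torque(),ctrl.current_time())
save(ctrl.capture("side"),"lift")
```

```text
1.575 [-1.404  1.239  0.392  0.742  0.497  2.075 -0.681]
hit False [-0.     0.001  0.   ]
0.06588802159508873 29.87464916133831 3.6833
[-0.938 -1.753 -5.712] [ 2.3    0.953 -0.01 ] 4.4583
```

View pics/lift.png

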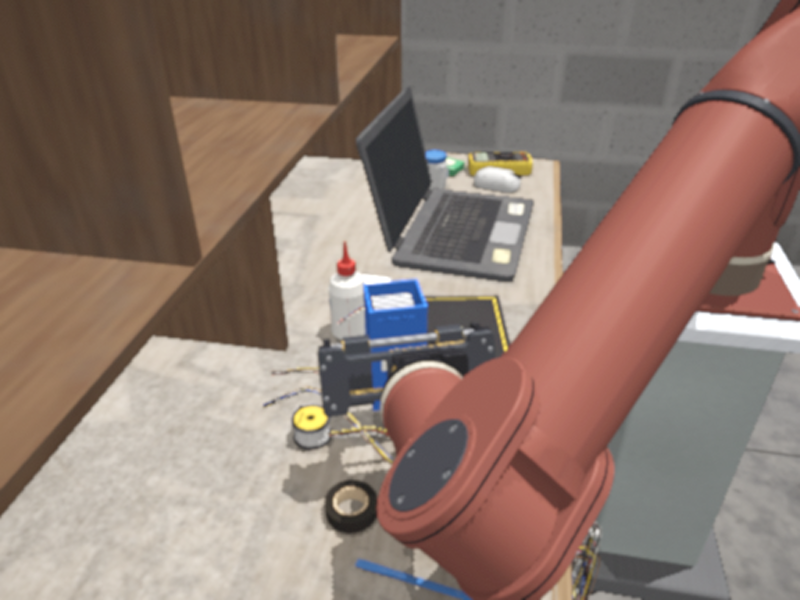

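The view shows the cup upright in the gripper, rim near (395,290), lifted cleanly, with the spool and bottle untouched. Next I tilt it, turn it round and hover over the mat.

Run:
```python
from h import *
np.set_printoptions(precision=3,suppress=True)
az=-69; g=np.array([.480,.450,.248])-u(az)*.006
ctrl.servo_line(tcp(g,rot(az,70)),v=.12)
for t in(40,10,-20): R=rot(az,t); ctrl.servo_line(tcp(g,R),R,v=.04)
print(ctrl.current_time())
M=np.array([.441,.238,.003]); m=100; sh=.010   # final mouth centre M+sh*m
E=M+u(m)*(sh+.030)                       # pivot edge (half of 60 in plane)
h=E-u(m)*.072+UP*(.030+.006)             # grasp pt when lying (78 from base)
for k in range(1,7):
    f=k/6; a=az+169*f; gg=(1-f)*g+f*np.array([h[0],h[1],.25]); R=rot(a,-20); ctrl.servo_line(tcp(gg,R),R,v=.08)
print(ctrl.current_time(),ctrl.current_joints())
ctrl.servo_line(tcp(h+UP*.06,R),v=.1)
b=ctrl.capture("side");a=ctrl.capture("scene")
cv2.imwrite("pics/hov.png",np.hstack([b["img"][60:360,100:500],a["img"][60:360,100:500]])[:,:,::-1])
```

```text
7.6833
11.875 [-0.646  0.116 -0.097  1.756  0.304  1.469  2.508]
```

View pics/hov.png

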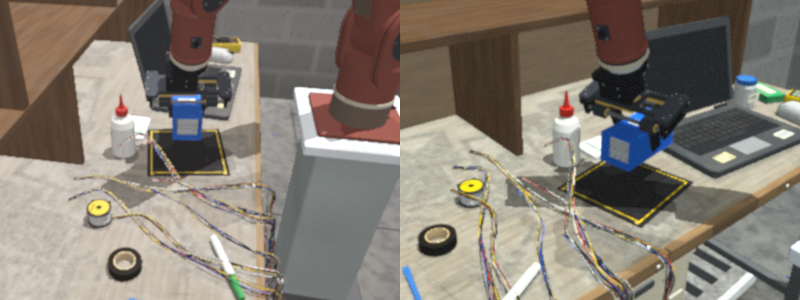

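Both views show the cup level over the mat with its mouth facing left and the transformers inside (side view about (187,120)). Next I lay it down and let go.

Run:
```python
from h import *
np.set_printoptions(precision=4,suppress=True)
M=np.array([.441,.238,.003]); m=100; sh=.010
E=M+u(m)*(sh+.030); h=E-u(m)*.072+UP*.036
R=rot(m,-20)
print(ctrl.servo_line(tcp(h-UP*.006,R),v=.04,until_force=4),ctrl.current_tool_pos()-tcp(h,R))
ctrl.grip(.085); print(ctrl.current_finger_gap())
p=np.array(ctrl.current_tool_pos())
ctrl.servo_line(p-R[:,2]*.17,v=.15)
print(ctrl.current_time())
b=ctrl.capture("side");a=ctrl.capture("scene")
np.save("cams.npy",[a,b],allow_pickle=True)
cv2.imwrite("pics/laid.png",np.hstack([cv2.resize(b["img"][140:270,215:345],(400,400),interpolation=2),cv2.resize(a["img"][180:310,260:390],(400,400),interpolation=2)])[:,:,::-1])
```

```text
True [ 0.0001 -0.0001  0.0015]
0.08517655745870167
16.8833
```

View pics/laid.png

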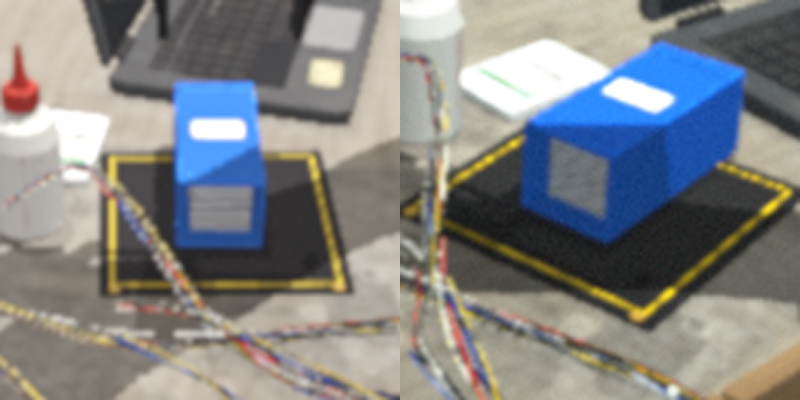

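The cup lies flat with its mouth face at (175-262,183-247) in the left crop and the transformers inside. I'll measure the rim's lower corners and then grip near the base.

Run:
```python
from h import *
np.set_printoptions(precision=4,suppress=True)
a,b=np.load("cams.npy",allow_pickle=True)
k=400/130
def w(c,x,y,ox,oy,z): return ray(c,((x+.5)/k-.5+ox,(y+.5)/k-.5+oy),z,1)
P=[w(b,177,248,215,140,.003),w(b,263,248,215,140,.003),w(a,123,208,260,180,.003),w(a,207,244,260,180,.003)]
Q=[w(b,177,184,215,140,.063),w(b,262,184,215,140,.063),w(b,174,83,215,140,.063),w(b,252,82,215,140,.063),w(a,129,123,260,180,.063),w(a,216,131,260,180,.063),w(a,262,43,260,180,.063),w(a,345,70,260,180,.063)]
print(np.array(P));print(np.array(Q))
M=np.array([.441,.238,.003]); m=100
E=M+u(m)*.04;print("planned E",E,"corners",E+u(10)*.033,E-u(10)*.033,"base",E-u(m)*.15)
print("now",ctrl.current_tool_pos(),ctrl.current_joints())
def ik(g,R):
    q=ctrl.solve_ik(tcp(g,R),R); return None if q is None else np.array(q)
for sg in(1,-1):
    g=E-u(m)*.118+UP*.034;R=rot(m,20,sg)
    print(sg,ik(g-R[:,2]*.1,R),ik(g,R))
```

```text
[[0.4661 0.2879 0.003 ]
 [0.401  0.2758 0.003 ]
 [0.465  0.2834 0.003 ]
 [0.4037 0.2707 0.003 ]]
[[0.4671 0.2877 0.063 ]
 [0.405  0.2762 0.063 ]
 [0.4928 0.1423 0.063 ]
 [0.4285 0.1288 0.063 ]
 [0.4648 0.2809 0.063 ]
 [0.4249 0.2465 0.063 ]
 [0.4919 0.1351 0.063 ]
 [0.4303 0.1227 0.063 ]]
planned E [0.4341 0.2774 0.003 ] corners [0.4666 0.2831 0.003 ] [0.4016 0.2717 0.003 ] base [0.4601 0.1297 0.003 ]
now [0.4361 0.256  0.1807] [-0.7084  0.2107 -0.13    1.7558  0.3028  1.4103  2.3939]
1 [-1.217   0.2268  1.2396  2.0624 -0.6141  1.159  -2.6487] [-1.1969  0.5392  1.2241  2.1433 -0.9756  1.1329 -2.3831]
-1 [-1.217   0.2268  1.2396  2.0624 -0.6141  1.159   0.4929] [-1.1969  0.5392  1.2241  2.1433 -0.9756  1.1329  0.7585]
```

```bash
cat >> h.py <<'E'
m=100; M=np.array([.441,.238,.003]); E0=np.array([.434,.279,.003]); D=.118; HZ=.031
def piv(E,phi,t0=20,sg=-1):
    p=np.radians(phi); c,s=np.cos(p),np.sin(p)
    g=E+D*(-u(m)*c+UP*s)+HZ*(UP*c+u(m)*s); R=rot(m,t0-phi,sg); return tcp(g,R),R
E
python3 - <<'E'
from h import *
np.set_printoptions(precision=3,suppress=True)
p=np.array(ctrl.current_tool_pos()); ctrl.servo_line(p+UP*.1,v=.2)
T,R=piv(E0,0)
ctrl.movep(T-R[:,2]*.11,R); print(ctrl.current_time(),ctrl.current_joints())
print("hit",ctrl.servo_line(T,v=.08,until_force=6),ctrl.current_tool_pos()-T)
ctrl.grip(.03); print(ctrl.current_finger_gap(),ctrl.current_time(),ctrl.current_joints())
for d in range(0,100,15):
    E=E0 if d==0 else M-u(m)*.015
    T,R=piv(E,d); print(d,ctrl.solve_ik(T,R) is not None, end=' ')
T,R=piv(M-u(m)*.015,90); q=ctrl.solve_ik(T+UP*.17,R); print(q)
E
```

```text
19.3583 [-1.22   0.208  1.238  2.055 -0.592  1.165  0.475]
hit False [ 0. -0.  0.]
0.06565750387714867 21.375 [-1.078  0.414  1.039  2.142 -0.856  1.025  0.657]
0 True 15 True 30 True 45 True 60 True 75 True 90 True [-1.609  0.698  0.813  1.565  0.479  1.825 -0.613]
```

Run:
```python
from h import *
np.set_printoptions(precision=1,suppress=True)
up=UP*.001; f0=np.array(ctrl.current_ft_force())
def go(E,d,v):
    T,R=piv(E+up,d); h=ctrl.servo_line(T,R,v=v,until_force=35); print(d,h,np.array(ctrl.current_ft_force())-f0)
    if h: raise SystemExit
go(E0,5,.03); go(E0,10,.03)
E1=M-u(m)*.015+0*UP
go(E1,10,.05)
for d in range(20,71,10): go(E1,d,.05)
print(ctrl.current_time())
b=ctrl.capture("side");a=ctrl.capture("scene")
cv2.imwrite("pics/piv.png",np.hstack([cv2.resize(b["img"][100:280,190:370],(400,400),interpolation=2),cv2.resize(a["img"][130:310,230:410],(400,400),interpolation=2)])[:,:,::-1])
```

```text
5 False [ 1.5  0.  -8.1]
10 False [ 1.4  0.2 -8.5]
10 False [ 2.4 -0.3 -8. ]
20 False [ 2.5 -0.1 -9.6]
30 False [ 1.3 -0.7 -8.9]
40 False [ 1.9 -0.9 -6.6]
50 False [ 1.5 -0.9 -6.8]
60 False [ 1.6 -0.2 -4.3]
70 False [ 1.3 -0.2 -4.3]
26.8917
```

View pics/piv.png

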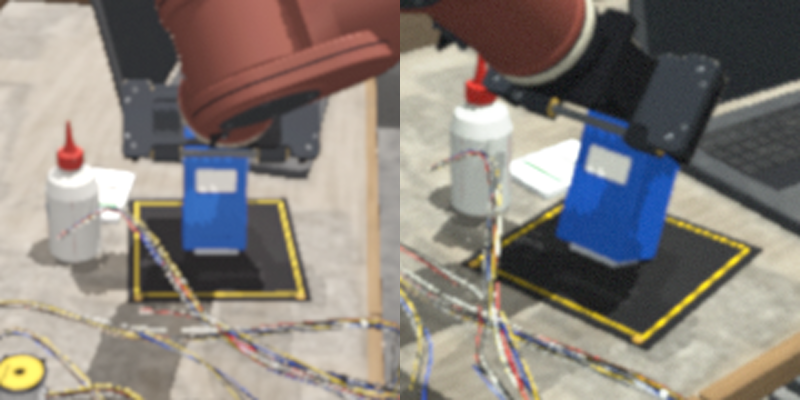

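Both views show the cup at 70° with its mouth almost closed on the mat; a thin grey transformer edge shows just under the front rim. I'll continue gently.

Run:
```python
from h import *
np.set_printoptions(precision=1,suppress=True)
up=UP*.001; f0=np.array(ctrl.current_ft_force())
E1=M-u(m)*.015
for d in(75,80,84,88,90):
    T,R=piv(E1+up,d); h=ctrl.servo_line(T,R,v=.025,until_force=12); print(d,h,np.array(ctrl.current_ft_force())-f0)
    if h: break
print(ctrl.current_time())
b=ctrl.capture("side");a=ctrl.capture("scene")
cv2.imwrite("pics/piv2.png",np.hstack([cv2.resize(b["img"][130:250,220:340],(400,400),interpolation=2),cv2.resize(a["img"][150:270,270:390],(400,400),interpolation=2)])[:,:,::-1])
```

```text
75 False [-1.2 -0.1 -0.4]
80 False [-0.3  0.9  0.4]
84 False [-0.1  2.2 -0.9]
88 False [-0.1 -0.1  0.3]
90 False [-1.2  0.1  0.4]
29.3167
```

View pics/piv2.png

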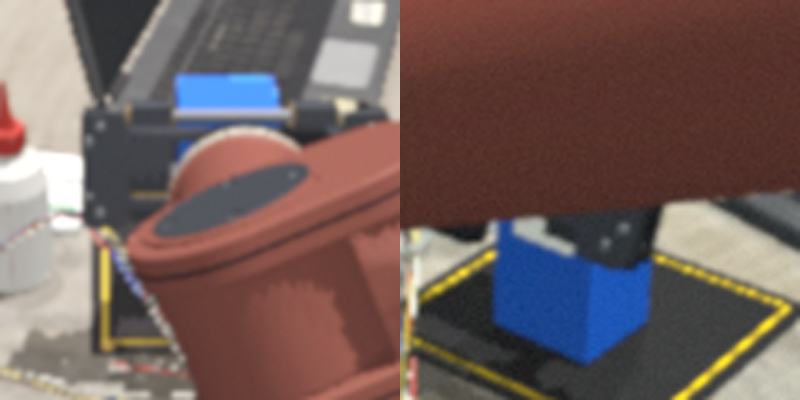

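The scene crop shows the cup standing mouth down, apparently flat, with no transformer showing. I'll press gently, wait, and lift straight up.

Run:
```python
from h import *
np.set_printoptions(precision=3,suppress=True)
T,R=piv(M-u(m)*.015,90)
print(ctrl.servo_line(T-UP*.006,v=.01,until_force=8),ctrl.current_tool_pos()-T,ctrl.current_ft_force())
ctrl.pause(.6); p=np.array(ctrl.current_tool_pos())
b=ctrl.current_ft_force()
ctrl.servo_line(p+UP*.158,v=.05); print(b,ctrl.current_ft_force(),ctrl.current_time())
ctrl.pause(.3)
b=ctrl.capture("side");a=ctrl.capture("scene")
cv2.imwrite("pics/up.png",np.hstack([cv2.resize(b["img"][60:280,170:390],(400,400),interpolation=2),cv2.resize(a["img"][80:300,220:440],(400,400),interpolation=2)])[:,:,::-1])
```

```text
True [ 0.    -0.    -0.001] [0.215 0.978 5.733]
[-0.898  2.374  6.438] [-0.173  0.605 -1.413] 33.75
```

View pics/up.png

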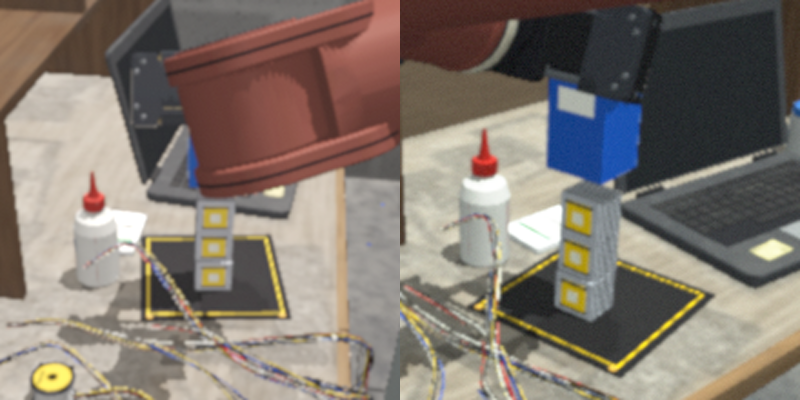

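The three transformers stand as a tower on the mat and the cup is held clear above it. I'll carry the cup to its original clear spot.

Run:
```python
from h import *
np.set_printoptions(precision=3,suppress=True)
p=np.array(ctrl.current_tool_pos()); R0=rot(100,-70,-1)
T,_=piv(M-u(m)*.015,90)
zc=T[2]-.001-.003            # tcp height with rim on bench
R=rot(111,-70,-1); c=np.array([.478,.452,0]); t=c+u(111)*.001+R[:,2]*.019; t[2]=zc
ctrl.servo_line(p+UP*.03,v=.06)
p=np.array(ctrl.current_tool_pos())
ctrl.servo_line(p+u(100)*.12,v=.08)
ctrl.servo_line(np.array([t[0],t[1],p[2]]),R,v=.1)
print(ctrl.current_time(),ctrl.current_joints())
ctrl.servo_line(t+UP*.02,v=.1)
print(ctrl.servo_line(t-UP*.008,v=.02,until_force=7),ctrl.current_tool_pos()-t,ctrl.current_time())
b=ctrl.capture("side");a=ctrl.capture("scene")
cv2.imwrite("pics/place.png",np.hstack([cv2.resize(b["img"][100:320,150:370],(400,400),interpolation=2),cv2.resize(a["img"][120:340,150:370],(400,400),interpolation=2)])[:,:,::-1])
```

```text
37.6333 [-1.683  1.148  1.215  1.066  0.147  1.87  -0.202]
True [ 0. -0. -0.] 40.4583
```

View pics/place.png

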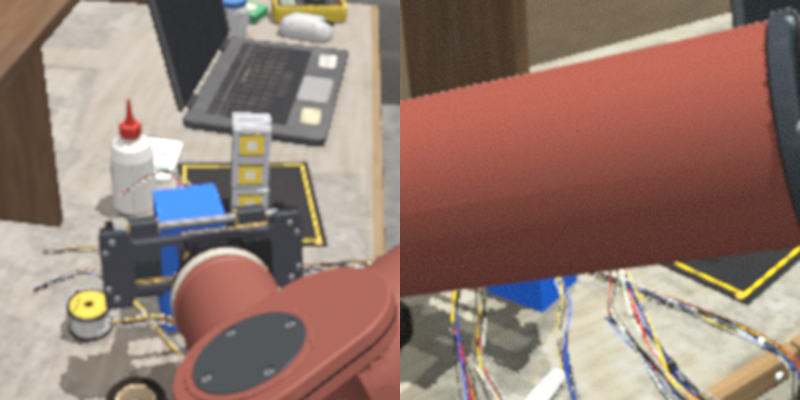

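The cup is on the bench at the expected height and the tower still stands. I'll release it, back off, and check numerically since I've used all ten pictures.

Run:
```python
from h import *
np.set_printoptions(precision=3,suppress=True)
ctrl.grip(.086); ctrl.pause(.3)
R=np.array(ctrl.current_tool_rot()); p=np.array(ctrl.current_tool_pos())
ctrl.servo_line(p-R[:,2]*.12,v=.08)
p=np.array(ctrl.current_tool_pos())
try: ctrl.servo_line(p+UP*.15+u(111)*.03,v=.15)
except ctrl.IKError as e: print(e)
ctrl.pause(.5)
print(ctrl.current_time(),ctrl.current_finger_gap(),ctrl.current_ft_force())
def corners(c,yaw): return np.array([np.array([*c,0])+sx*.033*u(yaw)+sy*.03*u(yaw+90)+UP*k for sx in(-1,1) for sy in(-1,1) for k in(0,.15)])
for n in("side","scene"):
    C=ctrl.capture(n);i=C["img"].astype(int)
    bl=((i[...,2]>90)&(i[...,2]>i[...,0]*1.9)&(i[...,2]>i[...,1]*1.35)).astype(np.uint8)
    k,l,s,_=cv2.connectedComponentsWithStats(bl); j=1+np.argmax(s[1:,4])
    q=cv2.convexHull(proj(C,corners((.478,.452),21)).astype(np.float32)); H=np.zeros_like(bl); cv2.fillConvexPoly(H,q.astype(int),1)
    print(n,"blue box",s[j],"pred",q.min((0,1)),q.max((0,1)),"IoU",((l==j)&(H>0)).sum()/((l==j)|(H>0)).sum())
    Y=((i[...,0]>150)&(i[...,1]>120)&(i[...,2]<90)).astype(np.uint8)
    k,l,s,ce=cv2.connectedComponentsWithStats(Y); print([(ce[t].round(),s[t,4]) for t in range(1,k) if s[t,4]>25])
    save(C,"end_"+n)
```

```text
the arm cannot follow that straight line within its joint ranges
43.6917 0.08570462733939473 [0.146 0.023 0.723]
side blue box [ 234  200   41   48 1600] pred [233.512 199.512] [274.147 281.841] IoU 0.527585067723819
[(array([322., 106.]), np.int32(217)), (array([288., 179.]), np.int32(75)), (array([262., 192.]), np.int32(44)), (array([287., 196.]), np.int32(65)), (array([309., 221.]), np.int32(231)), (array([287., 212.]), np.int32(61))]
scene blue box [103 327  27  57 314] pred [191.438 190.017] [248.007 292.804] IoU 0.0
[(array([338., 275.]), np.int32(150)), (array([202., 372.]), np.int32(33))]
```

```bash
python3 -c "
from bench import ctrl
print(ctrl.close_job())"
```

```text
the job is handed in; nothing more can be done
None
```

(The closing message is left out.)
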